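# Seat the chilly bin's sealed lid and latch it

### The job

The lid of the teal chilly bin is sitting up on its rubber seal: press it down bit by bit around its edge, firmly but without forcing it and keeping off the thin teal panel in its middle, until it is fully home on the rim all round. Only then fold both metal latches over so that they lie flat on the lid, and leave everything else on the bench where it is.

Things in the scene. Friction and masses are not known exactly. Their poses are not given: they have to be found in the camera images.
- bin: Teal chilly bin, 180 (its x) x 240 (its y) mm, 150 mm high to its rim; heavy, does not move. Origin: centre of its underside, on the bench. x points away from the robot (turned by up to 0.35 rad), y to the robot's left along the bin's long side, z up. Its seal resists the lid with about 12 N under each corner, stays where it is pressed and does not spring back.
- lid: Loose cream lid on the bin, 178 x 238 x 30 mm, axes as the bin's. Origin: centre of its flange's underside, 151.5 mm above the bin's origin when home. A plug below keeps it within 4 mm of centre. It starts 4 to 8 mm above home, uneven. Stiff: pushing one corner down can lift the opposite one. 14 to 25 N near a corner seats it and it stops firm, on rubber; over 80 N on it cracks it.
- panel: Thin, fragile teal panel with three cream stripes in the middle of the lid's top, 85 x 120 mm, raised 5 mm; part of the lid. Origin: centre of its underside, 30 mm above the lid's origin. It breaks if pushed with more than 15 N: press the lid outside it.
- lid_near_right (a point): Centre of the top of the dark round thumb pad (28 mm diameter, 3 mm raised) on the lid's near right corner (near = -x, right = -y of the bin), at (-68, -96, 33) mm in the lid's frame. Home: 184.5 mm above the bin's origin; at the start 189 to 193 mm or so.
- lid_near_left (a point): Centre of the top of the dark round thumb pad (28 mm diameter, 3 mm raised) on the lid's near left corner (near = -x, left = +y of the bin), at (-68, +96, 33) mm in the lid's frame. Home: 184.5 mm above the bin's origin; at the start 189 to 193 mm or so.
- lid_far_right (a point): Centre of the top of the dark round thumb pad (28 mm diameter, 3 mm raised) on the lid's far right corner (far = +x, right = -y of the bin), at (+68, -96, 33) mm in the lid's frame. Home: 184.5 mm above the bin's origin; at the start 189 to 193 mm or so.
- lid_far_left (a point): Centre of the top of the dark round thumb pad (28 mm diameter, 3 mm raised) on the lid's far left corner (far = +x, left = +y of the bin), at (+68, +96, 33) mm in the lid's frame. Home: 184.5 mm above the bin's origin; at the start 189 to 193 mm or so.
- latch_left (a joint): Angle in rad of the steel flap latch on the bin's left (+y) end. 0: lying flat over the lid, closed (its stop); 1.57: upright; more: leaning outward, away from the lid. It starts at 1.7 to 2.1 and its range ends at 2.3. Stiff hinge (0.05 N m): it stays where it is left, there is no snap. A seated lid lies about 1.5 mm below the closed flap; a proud one blocks it.
- latch_left_tip (a point): Middle of the rolled free edge (10 mm thick) of the left latch, a steel flap 36 mm wide and 4 mm thick, 48 mm from its hinge axis.
- latch_left_hinge (a point): Middle of the left latch's hinge axis, which is parallel to the bin's x axis, at (0, +130, 185) mm in the bin's frame.
- latch_right (a joint): Angle in rad of the steel flap latch on the bin's right (-y) end. 0: lying flat over the lid, closed (its stop); 1.57: upright; more: leaning outward, away from the lid. It starts at 1.7 to 2.1 and its range ends at 2.3. Stiff hinge (0.05 N m): it stays where it is left, there is no snap. A seated lid lies about 1.5 mm below the closed flap; a proud one blocks it.
- latch_right_tip (a point): Middle of the rolled free edge (10 mm thick) of the right latch, a steel flap 36 mm wide and 4 mm thick, 48 mm from its hinge axis.
- latch_right_hinge (a point): Middle of the right latch's hinge axis, which is parallel to the bin's x axis, at (0, -130, 185) mm in the bin's frame.
- jar: Bystander: green glass jar with a wooden lid, 90 mm diameter, 148 mm tall. Origin: centre of its underside.
- plate: Bystander: white ceramic side plate, 170 mm diameter, 18 mm high. Origin: centre of its underside.
- spoon: Bystander: bamboo spoon lying flat, 220 mm long. Origin: centre of its underside.
- tiffin: Bystander: stainless tiffin, two tiers clipped together, 128 mm diameter, about 120 mm tall. Origin: centre of its underside.
- tier: Bystander: the tiffin's lifted-off upper tier, an open steel bowl 124 mm diameter, 55 mm high. Origin: centre of its underside.
- icepack: Bystander: flat blue freezer pack, 90 x 140 x 22 mm. Origin: centre of its underside.
- mug: Bystander: blue ceramic mug, 80 mm diameter, 90 mm tall. Origin: centre of its underside.

How it is judged:
By the outcome, as a careful person would: the job done as asked, in the order asked, and still so for the second after the job is handed in, with the robot touching nothing.
It also fails if it takes over 72 s, if anything falls off the work surface, if the arm or the gripper's body presses on something with over 40 N, if the wrist force passes 120 N, or if a joint passes its speed limit or range.

### The arm

A 6-joint arm with a two-finger parallel gripper is mounted at the origin on the work surface. World frame = base frame: x ahead of the robot, y to its left, z up, the work surface at z = 0. Lengths are in m, angles in rad, forces in N, time in s.
With the tool pointing down it reaches from about 0.3 to 0.775 m from the base axis. Payload 14.6 kg.
Tool frame: the origin (TCP) lies at the very end of the fingers, on their centre line; the grasp point (between the pads) lies 19 mm behind it (ctrl.grasp_offset is the distance from the TCP to the grasp point, in m); x points along the fingers, y is the direction in which the jaws open and shut, and the axes are right-handed (so a half turn about x gives the same grasp; the last joint's range is limited). The gripper opens to 94 mm and grips with 3 to 60 N. Pads are 16 mm wide; open, the fingers measure 119 mm over their backs; the gripper's body (75 mm by 177 mm) begins 78 mm behind the grasp point.
Start: joints at [1.222, 0.3, 1.521, -0, 1.321, -0.067], TCP at [0.153, 0.528, 0.205] pointing down, gripper open.
Joint ranges: [-3.03, 3.03], [-0.79, 2.21], [0.23, 2.52], [-1.04, 4.18], [0, 3.07], [-2.55, 2.55]. Speed limits (rad/s): [2.22, 2.22, 2.57, 3.14, 3.14, 3.14].

### API

Orientations are given as [roll, pitch, yaw] about the fixed x, y, z axes, in that order (R = Rz(yaw) Ry(pitch) Rx(roll)).
In Python, from station import ctrl gives the robot as it stands. The module is installed in compiled form; this text tells all that it offers.
- The arm moves only by the tool send_rows, never from a script. Its argument "rows" is a list that holds one entry, the list of rows, each a list of 4 numbers: the shift along the world's x, y, z in mm, then the turn about the world's z in rad. A call has 1 to 12 rows; each row shifts and turns the commanded pose from where the row before left it; what a row does not reach is not made up. A row lasts 1/10 s, in which the tool goes at most 50 mm and 8.59 degrees, less where a joint would pass 70% of its speed; a pose out of reach is approached as far as the arm can. A call is refused whole if a number of a shift passes 50 or a number of a turn 0.15, either way. A call with a gripper value outside its range is refused whole. "grip" is the gripper's target within -1 to 1 (shut at 1, half-way at 0, fully open at -1), set as the call begins (left out, the last holds). The fingers move at their own pace and stop on an object; "newtons" is the grip in N (left out, the last holds). Time passes only in rows, so rows that do not move let the fingers close. It gives the time, the measured TCP pose, the force and the opening at its end, in the units of the state.
- ctrl.get_obs(): the state, without advancing time (a new reading comes with each control period).
- ctrl.camera(name): name is "scene" or "top"; returns (picture, depth): 480x640x3 uint8, red, green, blue; 480x640 float32, m along the optical axis (not along the pixel's ray), 0 where there is no reading.
- ctrl.camera_params(name): a dict with "vertical_fov" (degrees; the focal length in pixels is half the picture's height over the tangent of half this angle, whatever the lens; pixels are square), "cx", "cy" (the principal point, pixels), "cam_to_world" (4x4, takes a point from camera to world coordinates). Camera axes: x right, y up, looking along -z (the intrinsics and any distortion apply to the point x, -y, -z); pixel columns grow to the right and rows downward; lengths in m; the calibration is good to about 2 mm. A picture is of the moment at which its call begins. camera_params takes no time and is no camera call.
- ctrl.hand_in(): hands the job in, once; it reports no verdict.
The state is a dict: "time_s": time; "qpos": joint angles; "joint_vel": joint speeds; "tau": joint torques, N m; "ee_pos": TCP position; "eef_rot": TCP orientation; "force": force on the tool from outside, world axes, zero at the start; "moment": the same for the moment, N m; "grip_width": finger opening in m.
Only numpy, scipy, OpenCV 4.12 (cv2) and the standard library are available. Lean on these libraries where they do the work, as an engineer would, in place of code of your own. Each camera call takes 0.05 s, during which the arm holds its last target.

## Working session

There is one attempt and no reset: what is moved stays moved. The work goes in short steps, Python scripts to look and compute and a tool call to move; the robot and the scene stay as the last step left them, time stands still between calls to the robot, and variables do not carry over. Pictures are saved under pics/ and viewed, and the job is handed in when it is done.

Besides the shell and the picture viewer there is one more tool, called in YAML: its name, and indented under it one key for each argument. send_rows: Moves the arm, as the interface text tells. Its arguments: {"type":"object","properties":{"rows":{"type":"array"},"grip":{"type":"number"},"newtons":{"type":"number"}},"required":["rows"]}

```bash
ls; mkdir -p pics
python3 - <<'E'
from station import ctrl
import cv2,numpy as np
print(ctrl.get_obs())
for n in ("scene","top"):
    p=ctrl.camera_params(n);print(n,p)
    im,d=ctrl.camera(n);cv2.imwrite(f"pics/{n}0.png",im[...,::-1]);np.save(f"{n}0.npy",d);np.save(f"{n}0im.npy",im)
E
```

```text
pics
{'time_s': 0.0, 'qpos': array([ 1.22241136e+00,  3.00440821e-01,  1.52157775e+00,  3.79113838e-05,
        1.32063643e+00, -6.66286352e-02]), 'joint_vel': array([-0.00260428,  0.00060266, -0.00022728,  0.00092043,  0.00066837,
        0.00013844]), 'tau': array([-7.05341081e-04, -5.31821716e+01, -3.52705014e+01,  7.07658450e-02,
        2.47379526e-02, -7.44307886e-05]), 'ee_pos': array([0.15284881, 0.52808096, 0.20490433]), 'eef_rot': array([-1.67197742,  1.56973335, -1.95374315]), 'force': array([-0.03871391, -0.06724466, -0.20906748]), 'moment': array([0.01589975, 0.01457463, 0.00485481]), 'grip_width': 0.09374789852536584}
scene {'vertical_fov': 47.28163386151844, 'cx': 316.81388015603324, 'cy': 234.70538704989752, 'cam_to_world': array([[-0.47065713, -0.68185061,  0.55996572,  1.31401239],
       [ 0.88215032, -0.3513477 ,  0.31363292,  0.41781636],
       [-0.01710813,  0.64158751,  0.76685904,  1.18992159],
       [ 0.        ,  0.        ,  0.        ,  1.        ]])}
top {'vertical_fov': 57.83807169845197, 'cx': 320.608813654542, 'cy': 237.3965234638617, 'cam_to_world': array([[-0.0154308 ,  0.98252836, -0.18547216,  0.39617719],
       [-0.99986465, -0.01622167, -0.00274729, -0.00840133],
       [-0.00570796,  0.18540466,  0.98264568,  1.02914698],
       [ 0.        ,  0.        ,  0.        ,  1.        ]])}
```

View pics/scene0.png

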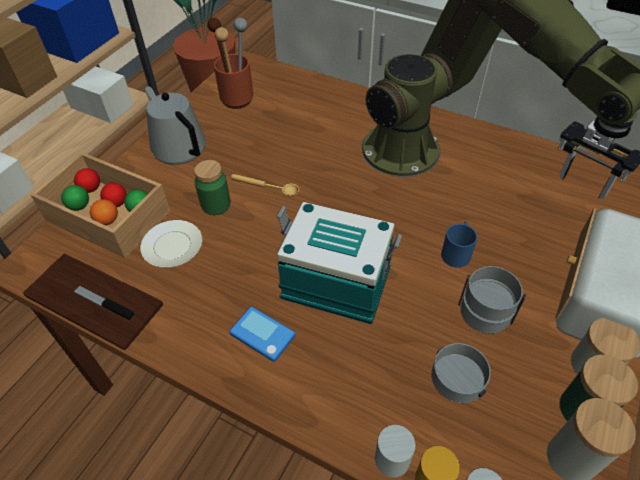

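View pics/top0.png

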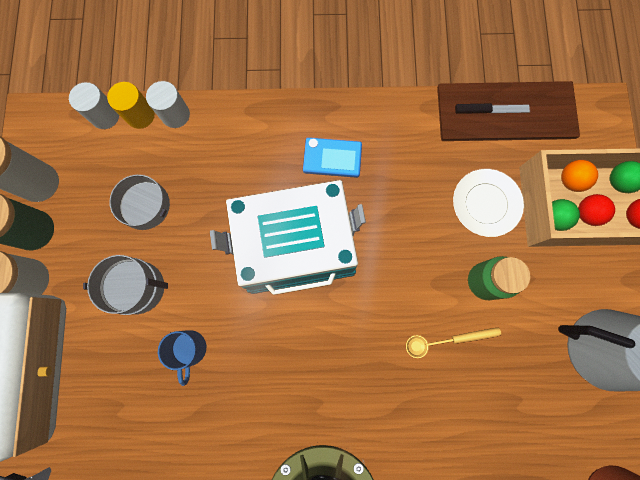

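```bash
cat > h.py <<'E'
import numpy as np,cv2
from station import ctrl
def K(p):
    f=240/np.tan(np.radians(p['vertical_fov']/2)); return f,p['cx'],p['cy']
def ray(n,uv):
    p=ctrl.camera_params(n);f,cx,cy=K(p);T=p['cam_to_world']
    d=np.array([(uv[0]-cx)/f,-(uv[1]-cy)/f,-1.]);return T[:3,3],T[:3,:3]@d
def at_depth(n,uv,d):
    o,r=ray(n,uv);return o+r*d
def tri(a,b):
    o1,r1=ray("scene",a);o2,r2=ray("top",b)
    s=np.linalg.lstsq(np.c_[r1,-r2],o2-o1,rcond=None)[0]
    p,q=o1+s[0]*r1,o2+s[1]*r2
    return (p+q)/2,np.linalg.norm(p-q)
def proj(n,P):
    p=ctrl.camera_params(n);f,cx,cy=K(p);T=p['cam_to_world']
    c=T[:3,:3].T@(np.asarray(P)-T[:3,3]);return cx+f*c[0]/-c[2],cy-f*c[1]/-c[2]
def pads(n,im,guess,r=11):
    out=[]
    for u,v in guess:
        sub=im[v-r:v+r+1,u-r:u+r+1].astype(float)
        w=(sub[...,0]<110).astype(np.uint8)
        k,l,st,c=cv2.connectedComponentsWithStats(w,connectivity=4)
        i=l[r,r]; 
        g=np.clip((200-sub[...,0])/160,0,1)*cv2.dilate((l==i).astype(np.uint8),np.ones((3,3)))
        yy,xx=np.mgrid[:2*r+1,:2*r+1]
        out.append((u-r+(g*xx).sum()/g.sum(),v-r+(g*yy).sum()/g.sum(),g.sum()))
    return out
NAMES=['nr','nl','fr','fl']
GT=[(345,257),(248,274),(333,190),(238,207)]
GS=[(308,209),(387,223),(289,244),(369,269)]
def crop(im,box,s,fn):
    x0,y0,x1,y1=box
    cv2.imwrite(fn,cv2.resize(im[y0:y1,x0:x1,::-1],None,fx=s,fy=s,interpolation=cv2.INTER_CUBIC))
E
python3 - <<'E'
from h import *
s,t=np.load('scene0im.npy'),np.load('top0im.npy');ds,dt=np.load('scene0.npy'),np.load('top0.npy')
ps,pt=pads('s',s,GS,8),pads('t',t,GT)
for n,a,b in zip(NAMES,ps,pt):
    P,e=tri(a[:2],b[:2])
    z=lambda d,p:np.median(d[int(p[1])-2:int(p[1])+4,int(p[0])-2:int(p[0])+4])
    print(n,np.round(a,1),np.round(b,1),'tri',np.round(P*1e3,1),round(e*1e3,1),'ds',np.round(at_depth('scene',a,z(ds,a))*1e3,1),'dt',np.round(at_depth('top',b,z(dt,b))*1e3,1))
crop(t,(195,165,395,305),4,'pics/t0c.png');crop(s,(260,180,420,330),4,'pics/s0c.png')
E
```

```text
nr [307.9 207.5  79.5] [344.8 256.1 147.7] tri [516.5 -52.4 190. ] 0.5 ds [518.3 -51.1 192.4] dt [516.4 -52.6 191.7]
nl [383.4 225.6  81.9] [247.1 273.3 110.6] tri [486.  137.7 190.7] 0.8 ds [486.7 138.3 191.8] dt [485.9 137.  192.5]
fr [288.4 248.3  86.1] [332.2 189.9 136.9] tri [650.9 -30.7 190.3] 0.4 ds [652.9 -29.1 193.3] dt [650.4 -30.8 192.5]
fl [368.  269.1  99.8] [237.5 206.3 142.2] tri [620.4 159.  190. ] 0.4 ds [622.8 160.1 193.6] dt [619.6 158.2 193.1]
```

View pics/t0c.png

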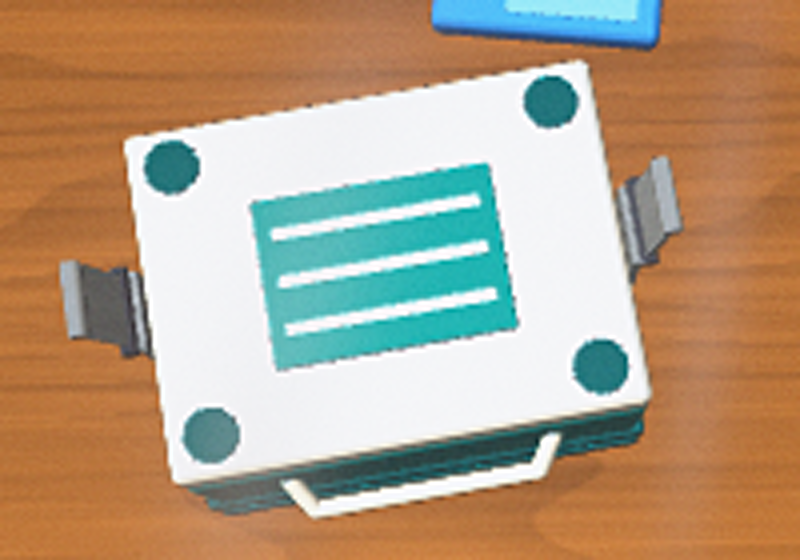

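View pics/s0c.png

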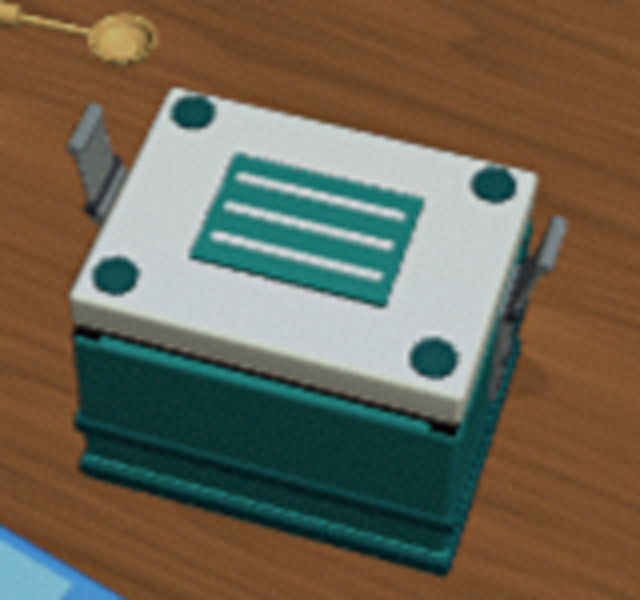

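Run:
```python
from h import *
from scipy.spatial.transform import Rotation as R
o=ctrl.get_obs();M=R.from_euler('xyz',o['eef_rot']).as_matrix();print(M.round(3));print(np.degrees(np.arctan2(M[1,1],M[0,1])))
```

```text
[[-0.     0.278  0.961]
 [-0.001  0.961 -0.278]
 [-1.    -0.001 -0.   ]]
73.85295161214054
```

send_rows:
  rows:
    - [[0,0,30,0],[0,0,45,0],[10,-20,0,0],[20,-40,0,0],[25,-42,0,0],[25,-42,0,0],[25,-42,0,0],[25,-42,0,0],[25,-42,0,0],[25,-42,0,0],[25,-42,0,0],[25,-42,0,0]]
  grip: 1
  newtons: 20

```text
time_s: 1.3
ee_pos: [0.3834, 0.1303, 0.2805]
eef_rot: [0.535, 1.571, 0.253]
force: [0.8, 0.1, -0.5]
grip_width: 0.0019
```

send_rows:
  rows:
    - [[27,-37,0,0.11],[27,-37,0,0.11],[27,-37,0,0.11],[27,-37,0,0.11],[25,-35,0,0],[0,0,-30,0],[0,0,-30,0],[0,0,-20,0],[0,0,0,0]]

```text
time_s: 2.2
ee_pos: [0.5148, -0.0506, 0.1978]
eef_rot: [2.817, 1.566, 2.975]
force: [0.1, 0.1, -0.6]
grip_width: 0.0003
```

send_rows:
  rows:
    - [[2,-2,0,0],[0,0,-2,0],[0,0,-2,0],[0,0,-1,0],[0,0,-1,0],[0,0,0,0]]

```text
time_s: 2.8
ee_pos: [0.5179, -0.0527, 0.1945]
eef_rot: [0.058, 1.571, 0.216]
force: [0.9, -0.0, -0.3]
grip_width: 0.0006
```

send_rows:
  rows:
    - [[0,0,-1,0],[0,0,-1,0],[0,0,-1,0],[0,0,-1,0],[0,0,0,0]]

```text
time_s: 3.3
ee_pos: [0.5182, -0.0529, 0.1913]
eef_rot: [-0.562, 1.569, -0.404]
force: [-2.8, -0.8, 7.2]
grip_width: 0.0003
```

send_rows:
  rows:
    - [[0,0,-1,0],[0,0,-1,0],[0,0,-1,0],[0,0,0,0]]

```text
time_s: 3.7
ee_pos: [0.518, -0.0532, 0.1889]
eef_rot: [-1.011, 1.569, -0.853]
force: [-6.5, -2.2, 14.6]
grip_width: 0.0004
```

send_rows:
  rows:
    - [[0,0,-1,0],[0,0,-1,0],[0,0,0,0]]

```text
time_s: 4.0
ee_pos: [0.5177, -0.0535, 0.187]
eef_rot: [-1.409, 1.569, -1.251]
force: [-10.4, -4.4, 16.9]
grip_width: 0.0003
```

send_rows:
  rows:
    - [[0,0,10,0],[0,0,10,0],[-8,48,0,0],[-8,48,0,0],[-8,48,0,0],[-7,46,0,0],[0,0,-7,0],[0,0,-4,0],[0,0,0,0]]

```text
time_s: 4.9
ee_pos: [0.4869, 0.1365, 0.194]
eef_rot: [-2.989, 1.57, -2.831]
force: [0.2, -0.3, -0.1]
grip_width: 0.001
```

send_rows:
  rows:
    - [[0,0,-1,0],[0,0,-1,0],[0,0,-1,0],[0,0,-1,0],[0,0,-1,0],[0,0,-1,0],[0,0,0,0]]

```text
time_s: 5.6
ee_pos: [0.4868, 0.1365, 0.1894]
eef_rot: [-1.685, 1.57, -1.527]
force: [-7.2, -4.5, 10.1]
grip_width: 0.0004
```

send_rows:
  rows:
    - [[0,0,-1,0],[0,0,-1,0],[0,0,-1,0],[0,0,0,0]]

```text
time_s: 6.0
ee_pos: [0.4864, 0.1369, 0.1868]
eef_rot: [3.138, 1.57, -2.987]
force: [-13.1, -2.7, 17.2]
grip_width: 0.0004
```

send_rows:
  rows:
    - [[0,0,10,0],[0,0,10,0],[45,7,0,0],[45,7,0,0],[44,7,0,0],[0,0,-6,0],[0,0,-3,0],[0,0,0,0]]

```text
time_s: 6.8
ee_pos: [0.6201, 0.1581, 0.1963]
eef_rot: [-3.134, 1.57, -2.976]
force: [-0.3, 0.0, 0.2]
grip_width: 0.0003
```

send_rows:
  rows:
    - [[0,0,-1,0],[0,0,-1,0],[0,0,-1,0],[0,0,-1,0],[0,0,-1,0],[0,0,0,0]]

```text
time_s: 7.4
ee_pos: [0.6209, 0.1583, 0.1921]
eef_rot: [-0.006, 1.57, 0.152]
force: [-2.1, -0.6, 5.2]
grip_width: 0.0004
```

send_rows:
  rows:
    - [[0,0,-1,0],[0,0,-1,0],[0,0,-1,0],[0,0,-1,0],[0,0,-1,0],[0,0,0,0]]

```text
time_s: 8.0
ee_pos: [0.6212, 0.1589, 0.1881]
eef_rot: [0.387, 1.568, 0.545]
force: [-2.9, 2.7, 10.5]
grip_width: 0.0007
```

send_rows:
  rows:
    - [[0,0,-1,0],[0,0,-1,0],[0,0,0,0]]

```text
time_s: 8.3
ee_pos: [0.6215, 0.1592, 0.1866]
eef_rot: [0.351, 1.567, 0.51]
force: [-1.7, 4.2, 13.1]
grip_width: 0.0002
```

fr next: delta (+30, −190).

send_rows:
  rows:
    - [[0,0,10,0],[0,0,10,0],[8,-48,0,0],[8,-48,0,0],[7,-48,0,0],[7,-46,0,0],[0,0,-6,0],[0,0,-4,0],[0,0,0,0]]

```text
time_s: 9.2
ee_pos: [0.6506, -0.0307, 0.1939]
eef_rot: [2.759, 1.57, 2.918]
force: [-0.3, 0.4, 0.8]
grip_width: 0.0006
```

send_rows:
  rows:
    - [[0,0,-1,0],[0,0,-1,0],[0,0,-1,0],[0,0,0,0]]

```text
time_s: 9.6
ee_pos: [0.6509, -0.0313, 0.1914]
eef_rot: [2.722, 1.571, 2.881]
force: [-0.3, -0.4, -1.0]
grip_width: 0.0007
```

send_rows:
  rows:
    - [[0,0,-1,0],[0,0,-1,0],[0,0,-1,0],[0,0,-1,0],[0,0,-1,0],[0,0,0,0]]

```text
time_s: 10.2
ee_pos: [0.6512, -0.0318, 0.1877]
eef_rot: [-0.318, 1.569, -0.16]
force: [-1.5, 0.3, 7.5]
grip_width: 0.0003
```

send_rows:
  rows:
    - [[0,0,-1,0],[0,0,-1,0],[0,0,-1,0],[0,0,0,0]]

```text
time_s: 10.6
ee_pos: [0.6516, -0.0321, 0.1855]
eef_rot: [-0.378, 1.567, -0.22]
force: [-1.8, -1.9, 12.2]
grip_width: 0.0004
```

send_rows:
  rows:
    - [[0,0,-1,0],[0,0,-1,0],[0,0,0,0]]

```text
time_s: 10.9
ee_pos: [0.6518, -0.0321, 0.1849]
eef_rot: [-0.37, 1.566, -0.212]
force: [-5.3, -2.0, 20.9]
grip_width: 0.0008
```

send_rows:
  rows:
    - [[0,0,10,0],[0,0,10,0],[-45,-7,0,0],[-45,-7,0,0],[-44,-8,0,0],[0,0,-6,0],[0,0,-4,0],[0,0,-1,0],[0,0,-1,0],[0,0,0,0]]

```text
time_s: 11.9
ee_pos: [0.5175, -0.0535, 0.1891]
eef_rot: [2.799, 1.57, 2.958]
force: [0.5, 1.1, 0.1]
grip_width: 0.0003
```

send_rows:
  rows:
    - [[0,0,-1,0],[0,0,-1,0],[0,0,-1,0],[0,0,-1,0],[0,0,0,0]]

```text
time_s: 12.4
ee_pos: [0.5172, -0.0538, 0.1862]
eef_rot: [-0.408, 1.57, -0.25]
force: [-2.0, -0.6, 6.8]
grip_width: 0.0004
```

send_rows:
  rows:
    - [[0,0,-1,0],[0,0,-1,0],[0,0,-1,0],[0,0,0,0]]

```text
time_s: 12.8
ee_pos: [0.5172, -0.0539, 0.1846]
eef_rot: [-0.494, 1.569, -0.335]
force: [-8.4, -0.1, 21.7]
grip_width: 0.0007
```

send_rows:
  rows:
    - [[0,0,-1,0],[0,0,0,0]]

```text
time_s: 13.0
ee_pos: [0.5173, -0.0539, 0.1846]
eef_rot: [-0.455, 1.568, -0.297]
force: [-12.0, 0.4, 30.3]
grip_width: 0.0006
```

send_rows:
  rows:
    - [[0,0,11,0],[0,0,10,0],[-8,48,0,0],[-8,48,0,0],[-7,48,0,0],[-7,46,0,0],[0,0,-6,0],[0,0,-6,0],[0,0,0,0]]

```text
time_s: 13.9
ee_pos: [0.4868, 0.1354, 0.1896]
eef_rot: [-3.003, 1.569, -2.846]
force: [0.5, -0.3, 1.4]
grip_width: 0.0003
```

send_rows:
  rows:
    - [[0,0,-1,0],[0,0,-1,0],[0,0,-1,0],[0,0,-1,0],[0,0,0,0]]

```text
time_s: 14.4
ee_pos: [0.487, 0.1361, 0.1864]
eef_rot: [-2.731, 1.571, -2.573]
force: [-0.3, 0.2, -0.3]
grip_width: 0.0005
```

send_rows:
  rows:
    - [[0,0,-1,0],[0,0,-1,0],[0,0,-1,0],[0,0,-1,0],[0,0,0,0]]

```text
time_s: 14.9
ee_pos: [0.4869, 0.1364, 0.1847]
eef_rot: [0.094, 1.569, 0.253]
force: [-12.2, -1.5, 23.6]
grip_width: 0.0006
```

send_rows:
  rows:
    - [[0,0,-1,0],[0,0,0,0]]

```text
time_s: 15.1
ee_pos: [0.487, 0.1364, 0.1846]
eef_rot: [0.064, 1.569, 0.222]
force: [-16.1, -2.6, 32.2]
grip_width: 0.0007
```

send_rows:
  rows:
    - [[0,0,10,0],[0,0,10,0],[45,7,0,0],[45,7,0,0],[44,8,0,0],[0,0,-6,0],[0,0,-6,0],[0,0,0,0]]

```text
time_s: 15.9
ee_pos: [0.6199, 0.1581, 0.1886]
eef_rot: [-3.115, 1.569, -2.957]
force: [-0.5, -0.3, -0.3]
grip_width: 0.0006
```

send_rows:
  rows:
    - [[0,0,-1,0],[0,0,-1,0],[0,0,-1,0],[0,0,0,0]]

```text
time_s: 16.3
ee_pos: [0.6208, 0.1583, 0.1868]
eef_rot: [0.109, 1.57, 0.267]
force: [0.7, 0.5, -0.2]
grip_width: 0.0003
```

send_rows:
  rows:
    - [[0,0,-1,0],[0,0,-1,0],[0,0,-1,0],[0,0,-1,0],[0,0,0,0]]

```text
time_s: 16.8
ee_pos: [0.6211, 0.1585, 0.1847]
eef_rot: [0.089, 1.569, 0.247]
force: [-6.1, -0.5, 15.6]
grip_width: 0.0004
```

send_rows:
  rows:
    - [[0,0,-1,0],[0,0,-1,0],[0,0,0,0]]

```text
time_s: 17.1
ee_pos: [0.6213, 0.1585, 0.1845]
eef_rot: [0.057, 1.567, 0.215]
force: [-12.2, -2.0, 27.1]
grip_width: 0.0006
```

send_rows:
  rows:
    - [[0,0,11,0],[0,0,10,0],[8,-48,0,0],[8,-48,0,0],[7,-48,0,0],[7,-46,0,0],[0,0,-6,0],[0,0,-6,0],[0,0,0,0]]

```text
time_s: 18.0
ee_pos: [0.6505, -0.0306, 0.1883]
eef_rot: [2.775, 1.569, 2.934]
force: [0.4, 0.1, -0.4]
grip_width: 0.0002
```

send_rows:
  rows:
    - [[0,0,-1,0],[0,0,-1,0],[0,0,-1,0],[0,0,-1,0],[0,0,-1,0],[0,0,0,0]]

```text
time_s: 18.6
ee_pos: [0.651, -0.0315, 0.1848]
eef_rot: [0.145, 1.57, 0.304]
force: [-0.8, 1.0, 1.8]
grip_width: 0.0003
```

send_rows:
  rows:
    - [[0,0,-1,0],[0,0,-1,0],[0,0,-1,0],[0,0,0,0]]

```text
time_s: 19.0
ee_pos: [0.6512, -0.0315, 0.1846]
eef_rot: [-0.178, 1.568, -0.019]
force: [-9.6, 2.8, 22.5]
grip_width: 0.0001
```

send_rows:
  rows:
    - [[0,0,10,0],[0,0,10,0],[-45,-7,0,0],[-45,-7,0,0],[-44,-8,0,0],[0,0,-10,0],[0,0,-6,0],[0,0,-1,0],[0,0,0,0]]

```text
time_s: 19.9
ee_pos: [0.5177, -0.0538, 0.1847]
eef_rot: [-2.931, 1.57, -2.773]
force: [-7.8, -1.6, 9.0]
grip_width: 0.0006
```

send_rows:
  rows:
    - [[0,0,20,0],[0,0,40,0],[0,0,40,0],[20,-40,0,0],[30,-45,0,0],[33,-45,0,0],[0,-40,0,0],[0,0,0,0]]

```text
time_s: 20.7
ee_pos: [0.5951, -0.2198, 0.2821]
eef_rot: [2.839, 1.568, 2.994]
force: [0.3, -0.3, 0.9]
grip_width: 0.0009
```

Run:
```python
from h import *
im={}
for n in ("scene","top"):
    im[n],d=ctrl.camera(n);np.save(n+'1im.npy',im[n]);np.save(n+'1.npy',d)
crop(im['top'],(195,165,395,305),4,'pics/t1c.png');crop(im['scene'],(260,180,420,330),4,'pics/s1c.png')
for n,a,b in zip(NAMES,pads('s',im['scene'],GS,8),pads('t',im['top'],GT)):
    P,e=tri(a[:2],b[:2]);print(n,np.round(a,1),np.round(b,1),(P*1e3).round(1),round(e*1e3,1))
```

```text
nr [307.9 209.6  77.7] [344.6 256.4 144.4] [516.9 -52.4 182.7] 0.6
nl [387.4 221.7 110.7] [247.5 273.5  89.3] [482.2 139.8 201.7] 11.1
fr [286.1 244.6  50.6] [332.1 190.8 131.6] [648.3 -33.6 198.5] 7.1
fl [367.8 271.2  96.9] [238.1 207.2 132.8] [620.6 159.1 182.4] 0.3
```

View pics/t1c.png

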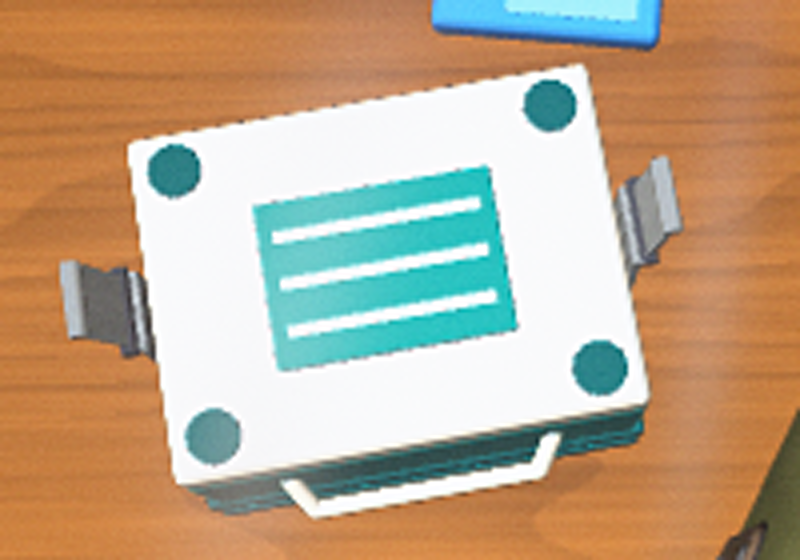

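View pics/s1c.png

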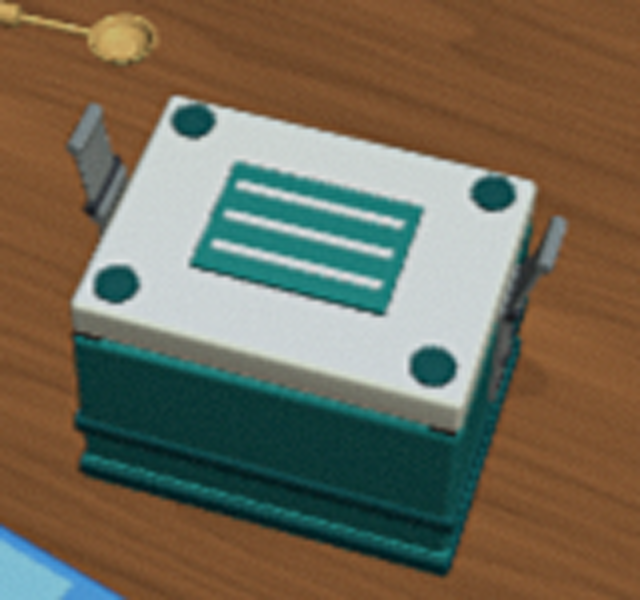

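Run:
```python
from h import *
s,t=np.load('scene1im.npy'),np.load('top1im.npy')
for n,a,b in zip(NAMES,pads('s',s,[(308,210),(383,228),(289,251),(368,271)],8),pads('t',t,GT)):
    P,e=tri(a[:2],b[:2]);print(n,(P*1e3).round(1),round(e*1e3,1))
y=np.array([-np.sin(.16),np.cos(.16)])
C=np.array([568.5,53.4])
for n,a,b in (('R',(281.5,211.7),(362,213.7)),('L',(398.7,240),(213.2,240))):
    P,e=tri(a,b);P*=1e3;d=P[:2]-C;print(n,P.round(1),e*1e3,'bin xy',d@[y[1],-y[0]],d@y,'ang',np.arctan2(P[2]-183,130-abs(d@y)))
```

```text
nr [516.9 -52.4 182.7] 0.6
nl [486.5 137.8 183.2] 0.2
fr [651.4 -30.5 182.3] 0.6
fl [620.6 159.1 182.4] 0.3
R [590.2 -83.5 231.5] 3.2379649280425755 bin xy -0.34180454789007847 -138.58796613091803 ang 1.7460203539598524
L [544.4 196.  231.8] 3.089305976206733 bin xy -1.0611577225541735 144.6170752385631 ang 1.8619445340741299
```

send_rows:
  rows:
    - [[1,5,-25,0],[1,10,-25,0],[1,20,-20,0],[0,25,0,0],[0,20,0,0],[0,10,0,0],[0,0,0,0]]

```text
time_s: 21.5
ee_pos: [0.5977, -0.1239, 0.2148]
eef_rot: [-0.337, 1.57, -0.176]
force: [0.0, 0.2, 0.9]
grip_width: 0.0003
```

send_rows:
  rows:
    - [[-1,8,0,0],[-1,8,0,0],[-1,6,0,0],[-1,6,0,0],[-1,6,0,0],[-1,6,0,0],[-1,6,-1,0],[-1,6,-1,0],[0,0,0,0]]

```text
time_s: 22.4
ee_pos: [0.589, -0.0728, 0.2121]
eef_rot: [2.514, 1.57, 2.673]
force: [-0.4, 0.8, 0.1]
grip_width: 0.0004
```

Run:
```python
from h import *
print(ctrl.get_obs()['force'])
im,d=ctrl.camera('scene');crop(im,(240,110,440,300),3,'pics/s2c.png')
```

```text
[-0.3600169   0.75594321  0.12181088]
```

View pics/s2c.png

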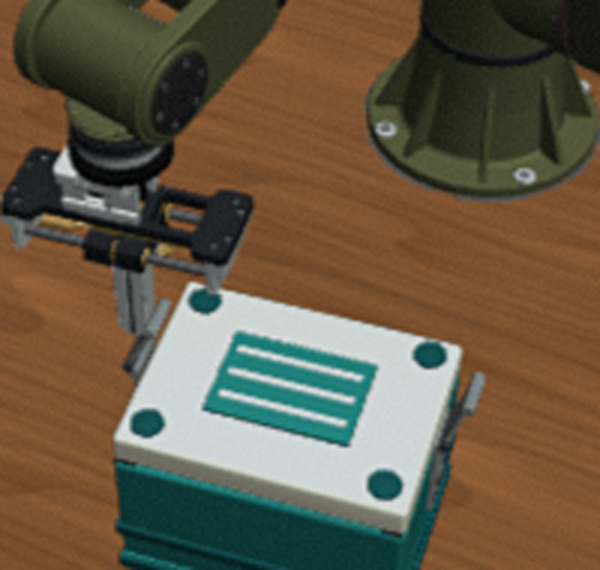

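send_rows:
  rows:
    - [[-1,6,-1,0],[-1,6,-1,0],[-1,6,-2,0],[-1,5,-2,0],[0,3,-2,0],[0,0,-2,0],[0,0,-2,0],[0,0,-2,0],[0,0,0,0]]

```text
time_s: 23.35
ee_pos: [0.5852, -0.0477, 0.1981]
eef_rot: [2.554, 1.57, 2.712]
force: [0.4, 0.5, 1.1]
grip_width: 0.0004
```

send_rows:
  rows:
    - [[0,0,-2,0],[0,0,-2,0],[0,0,-2,0],[0,0,-2,0],[0,0,-1,0],[0,0,-1,0],[0,0,0,0]]

```text
time_s: 24.05
ee_pos: [0.5852, -0.0477, 0.1883]
eef_rot: [-2.945, 1.571, -2.787]
force: [0.6, -0.2, 0.7]
grip_width: 0.0007
```

send_rows:
  rows:
    - [[0,0,-1,0],[0,0,-1,0],[0,0,0,0]]

```text
time_s: 24.35
ee_pos: [0.5853, -0.0476, 0.1875]
eef_rot: [-0.396, 1.57, -0.238]
force: [-3.3, 1.1, 10.0]
grip_width: 0.0004
```

send_rows:
  rows:
    - [[0,0,20,0],[0,0,40,0],[0,0,40,0],[-7,43,0,0],[-7,45,0,0],[-7,45,0,0],[-8,45,0,0],[-7,45,0,0],[-8,45,0,0],[-7,45,0,0],[0,0,0,0]]

```text
time_s: 25.45
ee_pos: [0.5329, 0.2697, 0.2859]
eef_rot: [2.566, 1.57, 2.729]
force: [-0.4, -0.8, 0.4]
grip_width: 0.0003
```

send_rows:
  rows:
    - [[0,0,-30,0],[0,0,-30,0],[0,0,-11,0],[1,-10,0,0],[1,-12,0,0],[2,-12,0,0],[0,0,0,0]]

```text
time_s: 26.15
ee_pos: [0.539, 0.2296, 0.2168]
eef_rot: [0.075, 1.569, 0.231]
force: [-0.4, 0.4, 0.4]
grip_width: 0.0005
```

send_rows:
  rows:
    - [[1,-7,-1,0],[1,-7,-1,0],[1,-7,-1,0],[1,-6,-1,0],[1,-6,0,0],[1,-6,0,0],[1,-6,-1,0],[1,-6,-1,0],[0,0,0,0]]

```text
time_s: 27.05
ee_pos: [0.5463, 0.1795, 0.2091]
eef_rot: [-2.505, 1.57, -2.347]
force: [0.1, -0.6, 0.1]
grip_width: 0.0006
```

Run:
```python
from h import *
im,d=ctrl.camera('scene');crop(im,(260,110,460,300),3,'pics/s3c.png')
```

```text
(no output)
```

View pics/s3c.png

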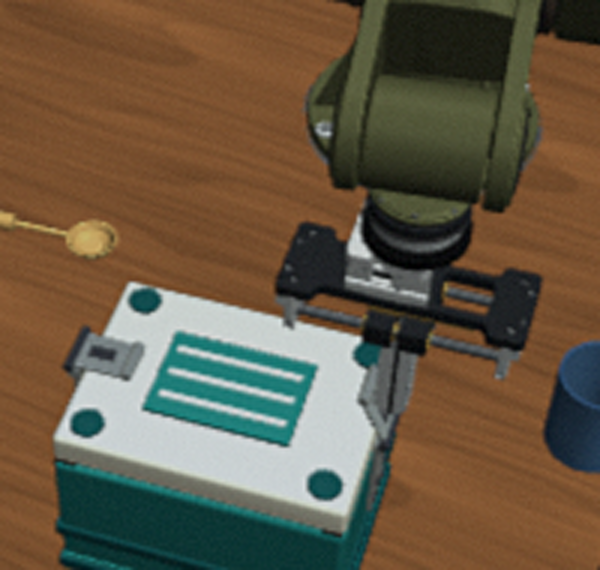

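Right latch lies flat (crop ≈ (115,355)); the left flap is following the finger, just past upright.

send_rows:
  rows:
    - [[1,-6,-1,0],[1,-6,-1,0],[1,-6,-1,0],[1,-5,-2,0],[0,-3,-2,0],[0,0,-2,0],[0,0,-2,0],[0,0,-2,0],[0,0,-2,0],[0,0,-2,0],[0,0,-2,0],[0,0,0,0]]

```text
time_s: 28.3
ee_pos: [0.5501, 0.1544, 0.19]
eef_rot: [3.067, 1.57, -3.058]
force: [-0.0, 0.4, -0.1]
grip_width: 0.0005
```

send_rows:
  rows:
    - [[0,0,-1,0],[0,0,-1,0],[0,0,-1,0],[0,0,0,0]]

```text
time_s: 28.7
ee_pos: [0.5503, 0.1544, 0.1875]
eef_rot: [-0.268, 1.571, -0.11]
force: [0.3, -1.4, 2.6]
grip_width: 0.0006
```

send_rows:
  rows:
    - [[0,0,-1,0],[0,0,0,0]]

```text
time_s: 28.9
ee_pos: [0.5503, 0.1543, 0.1874]
eef_rot: [-0.109, 1.57, 0.049]
force: [-4.0, -2.6, 10.7]
grip_width: 0.0001
```

send_rows:
  rows:
    - [[0,0,20,0],[0,0,40,0],[0,0,40,0],[-15,45,0,0],[-20,45,0,0],[-20,45,0,0],[-20,45,0,0],[-20,45,0,0],[0,0,0,0]]

```text
time_s: 29.8
ee_pos: [0.4525, 0.3837, 0.2859]
eef_rot: [2.517, 1.57, 2.68]
force: [0.6, -1.3, 0.5]
grip_width: 0.0006
```

Run:
```python
from h import *
im={};dd={}
for n in ("scene","top"):
    im[n],dd[n]=ctrl.camera(n);cv2.imwrite(f'pics/{n}4.png',im[n][...,::-1])
crop(im['top'],(195,165,395,305),4,'pics/t4c.png');crop(im['scene'],(260,180,420,330),4,'pics/s4c.png')
for n,a,b in zip(NAMES,pads('s',im['scene'],[(308,210),(383,228),(289,251),(368,271)],8),pads('t',im['top'],GT)):
    P,e=tri(a[:2],b[:2]);print(n,(P*1e3).round(1),round(e*1e3,1))
# flap heights from top depth
y=np.array([-np.sin(.16),np.cos(.16)]);x=np.array([y[1],-y[0]]);C=np.array([568.5,53.4])
for s in (-1,1):
  for r in (84,92,100,108,116):
    P=np.r_[C+s*r*y,188]/1e3;u,v=proj('top',P);u,v=int(round(u)),int(round(v))
    print(s,r,(at_depth('top',(u,v),np.median(dd['top'][v-1:v+2,u-1:u+2]))[2]*1e3).round(1),end=' ')
  P=np.r_[C+s*92*y+35*x,181.5]/1e3;u,v=proj('top',P);u,v=int(round(u)),int(round(v));print('lid',at_depth('top',(u,v),np.median(dd['top'][v-1:v+2,u-1:u+2]))[2]*1e3)
```

```text
nr [516.9 -52.4 182.7] 0.5
nl [486.3 137.6 182.9] 0.2
fr [651.4 -30.5 182.3] 0.5
fl [620.5 159.1 182.3] 0.2
-1 84 191.6 -1 92 188.4 -1 100 187.5 -1 108 188.5 -1 116 188.0 lid 181.99281962208437
1 84 190.8 1 92 187.3 1 100 188.2 1 108 188.5 1 116 187.8 lid 181.38962600515862
```

View pics/top4.png

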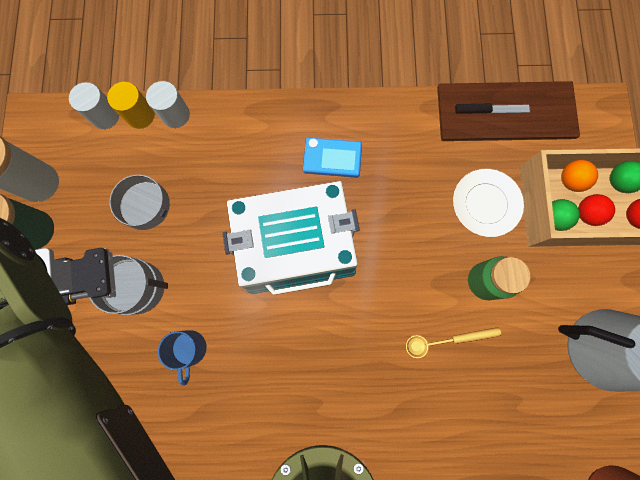

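View pics/s4c.png

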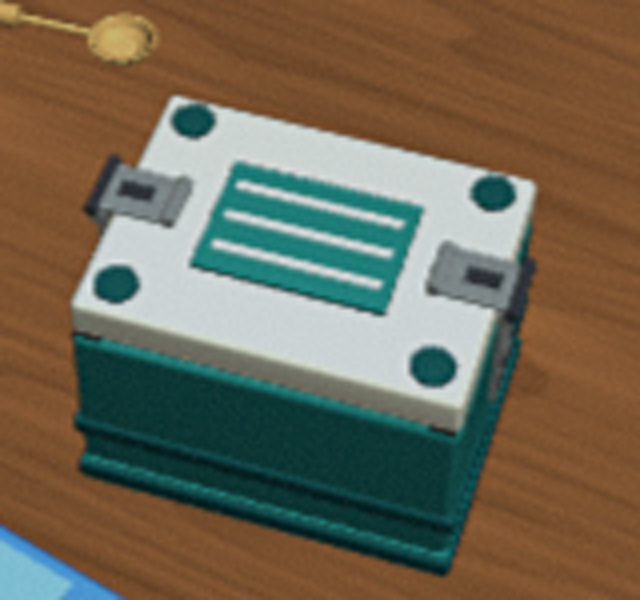

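Both flaps lie flat (scene crop ≈ (140,190) and (480,275)), the pads read the same height, nothing else has moved, and the arm is clear.

```bash
python3 -c "
from station import ctrl
print(ctrl.hand_in())"
```

```text
the job is handed in; nothing more can be done
None
```

The lid is fully home all round, both latches are folded flat on it, and the job was handed in at about 30 s of the 72 s allowed.

- **Lid:** I pressed it at the four thumb pads, going around twice with small steps and keeping off the panel. Every corner stopped firm at 184.5–184.7 mm, against 184.5 mm for home. The highest force reading was about 32 N; readings come only at the end of each move call.
- **Latches:** After that I folded the right latch, then the left. Each stopped firm with the fingertip at about 187.5 mm under 10 N. The depth picture shows both flaps level, at about 188 mm with their rolled edges at 191 mm.
- **Last look:** The other things look unmoved in the final top picture, and the arm was clear of everything.
- **Disagreement:** The two cameras together put the pads at 182.3–182.9 mm, about 2 mm lower than the fingertip did. That is within the stated calibration error and nearly the same at all four corners, so I trusted the fingertip readings.

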